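Restock the tin lane of the roller rack

TASK

Put the tin from the table into the sloped rack lane that already has the same kind of tin in it: stand it upright in the upper half of that lane, lowering it onto the rollers rather than dropping it, and let go there so that it slides down by itself and comes to rest against the waiting tin.

Things in the scene. Friction and masses are not known exactly. Their poses are not given: they have to be found in the camera images.
- tin_mid (a point): The tin to load: an upright round tomato tin with a gold rim, 57 mm in diameter, 72 mm tall, about 0.2 kg, standing on the table among other things. This point is its centre, half-way up (36 mm above its base); z is its axis, upward.
- waiting_tin_mid (a point): The tin already in the rack: the same kind and size, 57 mm in diameter and 72 mm tall, standing in one of the two lanes (left or right, it varies) against the stop; the other lane holds a white yoghurt tub. This point is its centre, half-way up; z is its axis, square to the lane.
- lanes (a point): Point of the rack on the rollers' surface, between the two lanes, at the stop's inner face, 22 mm above the table. x points up the slope along the lanes, y across them (left when looking up the slope), z square to the rollers, upward. Lanes run from x = 0 to 245 mm; their centre lines are at y = +40.5 and -40.5 mm.
- rack: Fixed white rack, 240 x 172 x 120 mm: two parallel sloped lanes of grey rollers falling 20 degrees to a shared stop at the low end. Each lane is 76 mm wide between 5 mm guide rails that rise 16 mm above the rollers; the stop rises 38 mm. Origin: centre of its underside, on the table; x level, towards the high end. A tin set on the rollers, plumb or square to them, runs down by itself once let go.
Not all that is in view belongs to the job. Leave any red look-alike of the part that bears tin_mid alone.

How it is judged:
On the way, in this order (a step that is already met when the one before it is completed fails the run):
1. the tin, still in the fingers, is lowered to within about 20 mm of the rollers in the upper half of a lane, upright and clear of the waiting tin (contact force between the fingers and loose_tin above 0.5 N and x of tin_mid in the frame of lanes between 0.12 and 0.26 m and y of tin_mid in the frame of lanes between -0.08 and 0.08 m and z of tin_mid in the frame of lanes below 0.062 m and angle between tin_mid's own z axis and vertical below 0.5 rad), for 0.05 s.
2. the tin is let go there, still short of the waiting tin (contact force between the fingers and loose_tin below 0.1 N and distance between tin_mid and waiting_tin_mid above 0.068 m), for 0.02 s.
At the end, for the whole second after the job is handed in: The loaded tin stands flat on the rollers (within 10 degrees, 10 mm) in the lane of the waiting tin, up the slope from it and at rest against it (centres within 66 mm, touching is 57 mm); the waiting tin still stands against the stop (within about 16 mm) (distance between tin_mid and waiting_tin_mid below 0.066 m and x of waiting_tin_mid in the frame of lanes below 0.045 m and x of tin_mid in the frame of lanes above 0.068 m and z of tin_mid in the frame of lanes between 0.026 and 0.046 m and angle between the z axis of each of tin_mid, waiting_tin_mid and the z axis of lanes, either way round below 0.17 rad and linear speed of loose_tin below 0.02 m/s).
It also fails if it takes over 34 s, if anything falls off the work surface, if the arm or the gripper's body presses on something with over 40 N, if the wrist force passes 120 N, or if a joint passes its speed limit or range.

ROBOT

A 7-joint arm with a two-finger parallel gripper is mounted at the origin on a cart in front of the work surface, level with it; the furniture and walls round the work are solid. World frame = base frame: x ahead of the robot, y to its left, z up, the work surface at z = 0. Lengths are in m, angles in rad, forces in N, time in s.
With the tool pointing down it reaches from about 0.425 to 0.95 m from the base axis. Payload 4.7 kg.
Tool frame: the origin (TCP) lies on the centre line of the jaws, within the pads' length; the fingertips stand robot.nose_length ahead of it and the grasp point (between the pads) lies 8 mm behind it (robot.nose_length is the distance from the TCP to the fingertips, in m); z points along the fingers, y is the line along which they close (so a half turn about z gives the same grasp; the last joint's range is limited). The gripper opens to 85 mm and grips with 20 to 120 N. Pads are 22 mm wide; open, the fingers measure 114 mm over their backs; the gripper's body (76 mm by 85 mm) begins 54 mm behind the grasp point. The pads swing forward as they close: fully open they stand 13 mm farther back than shut.
Start: joints at [-0.029, 0.469, -0.049, 1.532, 0.024, 1.141, -0.082], TCP at [0.675, 0, 0.242] pointing down, gripper open.
Joint ranges: [-2.59, 2.59], [-0.33, 1.99], [-1.39, 1.29], [0.1, 2.45], [-1.04, 4.18], [0.21, 1.99], [-2.66, 2.66]. Speed limits (rad/s): [2.57, 2.57, 3.14, 3.14, 3.14, 3.14, 3.14].

INTERFACE

Orientations are given as [roll, pitch, yaw] about the fixed x, y, z axes, in that order (R = Rz(yaw) Ry(pitch) Rx(roll)).
In Python, from plant import robot gives the robot as it stands. Calls block until the motion is done:
- robot.goto(position, orientation): joint-space move of the TCP to a pose.
- robot.move_straight(position, vel=0.15, attitude=None, contact_N=None): straight line of the TCP; attitude=None keeps the orientation; vel is the mean speed in m/s. With contact_N (N) it stops when the force on the tool has changed by that much, and returns True; else False.
- robot.move_joints(angles): joint-space move.
- robot.grip(opening, strength=None): opening from 0.0 (shut) to 1.0 (fully open); strength is the grip in N (None keeps the last); returns when the fingers have stopped.
- robot.sleep(seconds).
- robot.inverse_kinematics(position, orientation): joint angles nearest the present ones, or None.
- robot.sense(): the state.
- robot.grab_frame(name): name is "scene" or "side" or "wrist"; returns a dict with "image" (384x512x3 uint8, red, green, blue), "range_z" (384x512 float32, m along the optical axis (not along the pixel's ray), 0 where there is no reading), "fx", "fy", "cx", "cy" (pixels), "R" (3x3) and "t" (3): a world point X has camera coordinates R X + t. Camera axes: x right, y down, z forward; pixel columns grow to the right and rows downward; lengths in m; the calibration is good to about 2 mm. The wrist camera is an equidistant fisheye: a pixel r from the principal point sees the ray r / f radians off the axis. A picture is of the moment at which its call begins.
A pose or a line that the arm cannot do raises robot.IKError and nothing moves.
- robot.close_job(): hands the job in; it is judged then, once.
The state is a dict: "t": time; "joint_pos": joint angles; "joint_velocities": joint speeds; "effort": joint torques, N m; "tcp_pos": TCP position; "tcp_rot": TCP orientation; "wrist_force": force on the tool from outside, world axes, zero at the start; "torque": the same for the moment, N m; "opening": opening from 0.0 (shut) to 1.0 (fully open); "gripper_force": force on a finger pad.
Only numpy, scipy, OpenCV 4.12 (cv2) and the standard library are available. Lean on these libraries where they do the work, as an engineer would, in place of code of your own. Each camera call takes 0.05 s, during which the arm holds its last target. There are 200 camera calls.

## Working session

There is one attempt and no reset: what is moved stays moved. The work goes in short steps, each a Python script; the robot and the scene stay as the last script left them, time stands still between calls to the robot, and variables do not carry over. Pictures are saved under pics/ and viewed, at most 10 in all, crops included, and the job is handed in when it is done.

```bash
mkdir -p pics; ls; python3 - <<'E'
from plant import robot
import cv2,numpy as np,pickle
fr={n:robot.grab_frame(n) for n in("scene","side")}
pickle.dump(fr,open('fr.pkl','wb'))
for n in fr: cv2.imwrite(f'pics/{n}.png',cv2.resize(fr[n]["image"][:,:,::-1],(800,600)))
print(robot.nose_length,robot.sense())
E
```

```text
pics
0.011 {'t': 0.1, 'joint_pos': array([-0.02891877,  0.46939465, -0.04859619,  1.53353265,  0.02410719,
        1.14105097, -0.08228443]), 'joint_velocities': array([ 2.27597727e-03, -2.38463605e-03, -6.01756400e-05, -2.20932230e-03,
        5.17301981e-04, -1.00962650e-04,  9.03924892e-04]), 'effort': array([ 5.33060393e-04, -5.11518788e+01, -4.69155551e-02, -2.38390929e+01,
        1.07741368e-02,  4.46335340e-03,  2.13932526e-05]), 'tcp_pos': array([6.74499862e-01, 2.58145889e-05, 2.41361248e-01]), 'tcp_rot': array([-3.13979424e+00,  6.93125321e-05,  1.57086294e+00]), 'wrist_force': array([-0.9250583 , -0.11292918, -1.05391561]), 'torque': array([-0.00558578, -0.01759231, -0.01847166]), 'gripper_force': 0.0, 'opening': 0.9980787779777004}
```

View pics/scene.png

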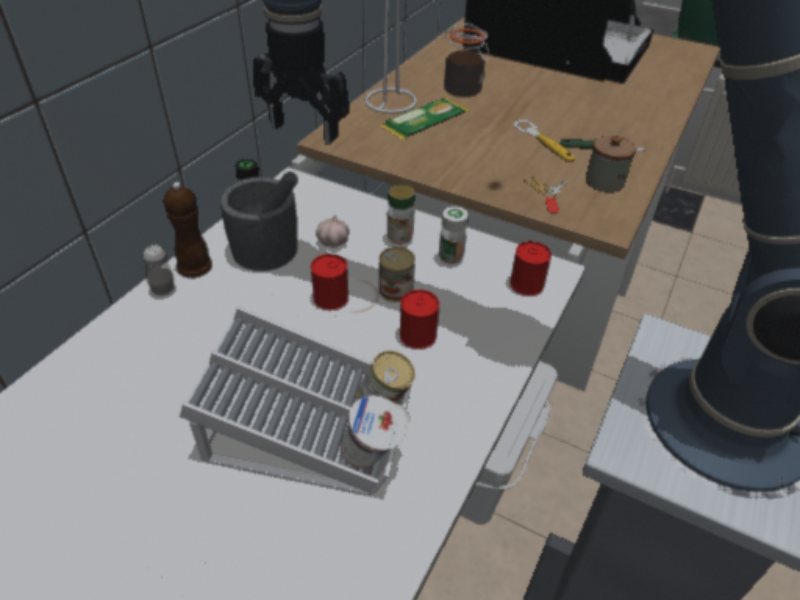

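View pics/side.png

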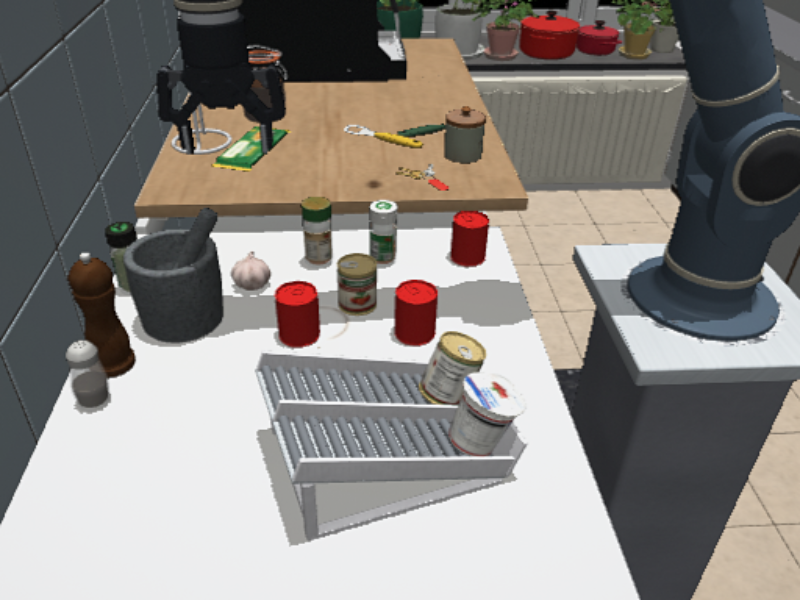

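Candidates (800×600 scene view): green-lid jar (401,213), white-lid jar (453,235), tomato tin (397,273), three red look-alikes (330,281), (419,318), (530,267), and the waiting tin in the rack (391,375). I choose the one at (397,273). The waiting tin is in the farther lane and the yoghurt tub in the nearer one.

```bash
cat > h.py <<'E'
import numpy as np,cv2
def cloud(f):
    v,u=np.mgrid[:384,:512]; z=f["range_z"]
    p=np.stack([(u-f["cx"])/f["fx"]*z,(v-f["cy"])/f["fy"]*z,z],-1)
    P=(p-f["t"])@f["R"]; P[z==0]=np.nan
    return P
E
python3 - <<'E'
import pickle,numpy as np,cv2
from h import *
fr=pickle.load(open('fr.pkl','rb'))
C=[cloud(fr[n]) for n in("scene","side")]
for P,pts in zip(C,([(397,273),(397,256),(391,370),(378,422),(238,318),(186,408),(378,482)],[(357,265),(357,290),(460,348),(490,390),(262,362),(300,470),(515,470)])):
    for u,v in pts: print((u,v),P[int(v/1.5625),int(u/1.5625)].round(3))
P=np.concatenate([c.reshape(-1,3) for c in C]); I=np.concatenate([fr[n]["image"].reshape(-1,3) for n in("scene","side")])
k=np.isfinite(P[:,0])&(P[:,2]>-.02)&(P[:,2]<.25);P=P[k];I=I[k]
# top-down map 1mm/px: x 0.35..0.95 (up), y -0.45..0.35
H=np.zeros((600,800,3),np.uint8)
o=np.argsort(P[:,2]);P=P[o];I=I[o]
r=((.95-P[:,0])*1000).astype(int);c=((.3-P[:,1])*1000).astype(int)
for a,b,col in zip(r,c,cv2.applyColorMap(np.clip(P[:,2]*1600,0,255).astype(np.uint8),cv2.COLORMAP_JET)[:,0]):
    if 1<=a<599 and 1<=b<799: H[a-1:a+2,b-1:b+2]=col
cv2.imwrite('pics/top.png',H)
f=fr["scene"]["image"][135:210,230:310,::-1]
cv2.imwrite('pics/crop.png',cv2.resize(f,None,fx=5,fy=5))
E
```

```text
(397, 273) [0.504 0.021 0.067]
(397, 256) [ 0.522 -0.012  0.07 ]
(391, 370) [0.405 0.219 0.097]
(378, 422) [0.379 0.299 0.099]
(238, 318) [0.627 0.244 0.1  ]
(186, 408) [0.574 0.4   0.115]
(378, 482) [0.36  0.331 0.034]
(357, 265) [ 0.517 -0.004  0.07 ]
(357, 290) [0.518 0.023 0.046]
(460, 348) [0.405 0.222 0.1  ]
(490, 390) [0.383 0.293 0.101]
(262, 362) [0.626 0.245 0.109]
(300, 470) [0.577 0.401 0.111]
(515, 470) [ 0.35   0.316 -0.   ]
```

View pics/top.png

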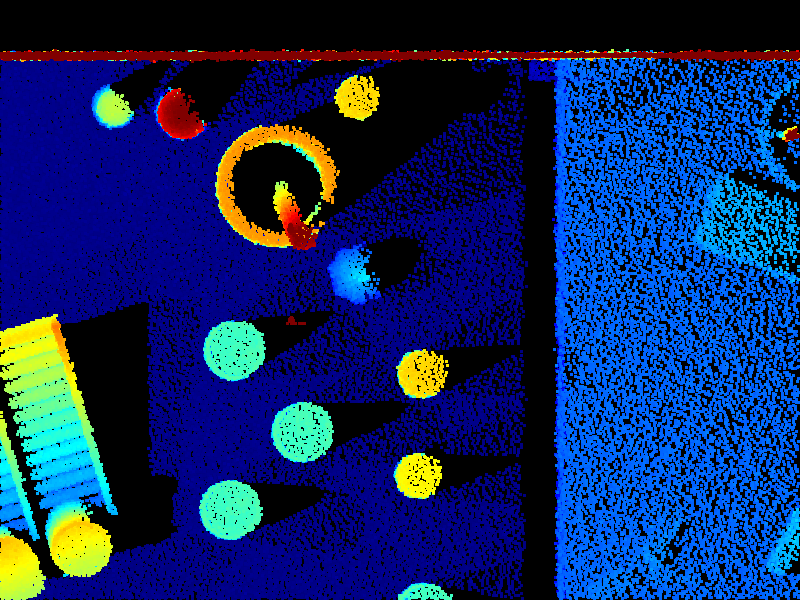

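View pics/crop.png

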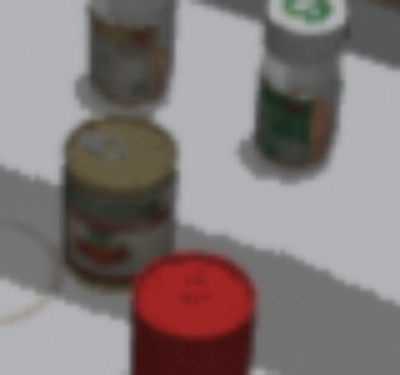

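The top map shows the target tin at map pixel (302,432), about (0.518, -0.002), with red tins at (0.60, 0.066) and (0.44, 0.07). The crop confirms it: gold lid, tomato label. The rack's upslope direction is roughly +15° yaw. Next I fit the tin and the rack.

```bash
python3 - <<'E'
import pickle,numpy as np
from h import *
from scipy.optimize import least_squares,minimize
fr=pickle.load(open('fr.pkl','rb'))
Cs=[cloud(fr[n]).reshape(-1,3) for n in("scene","side")]
for P in Cs:
    k=(np.hypot(P[:,0]-.518,P[:,1]+.002)<.04)&(P[:,2]>.064)&(P[:,2]<.08)
    q=P[k]; (c,r)=cv2.minEnclosingCircle(q[:,:2].astype(np.float32)); print('tin',c,r,q[:,:2].mean(0),np.median(q[:,2]))
P=np.concatenate(Cs);P=P[np.isfinite(P[:,0])&(P[:,2]>.015)&(P[:,2]<.16)&(P[:,0]>.36)&(P[:,0]<.68)&(P[:,1]>.14)&(P[:,1]<.45)]
def frame(p):
    x,y,a=p;cy,sy=np.cos(a),np.sin(a);t=np.radians(20)
    X=np.array([cy*np.cos(t),sy*np.cos(t),np.sin(t)]);Y=np.array([-sy,cy,0]);return np.array([x,y,.022]),np.stack([X,Y,np.cross(X,Y)],1)
def loc(p,Q=P):
    o,R=frame(p);return (Q-o)@R
def cost(p):
    L=loc(p); m=(L[:,0]>.075)&(L[:,0]<.24)&(np.abs(L[:,1])<.084)&(L[:,2]>-.02)&(L[:,2]<.03); L=L[m]
    ay=np.abs(L[:,1]); rail=(ay<.0025)|((ay>.0785)&(ay<.0835))
    d=np.where(rail,np.minimum(abs(L[:,2]-.016),.012),np.minimum(abs(L[:,2]),.012))
    return d.sum()-.012*m.sum()
best=None
for a in np.arange(.18,.36,.02):
  for x in np.arange(.36,.43,.007):
    for y in np.arange(.23,.29,.007):
      c=cost((x,y,a))
      if best is None or c<best[0]: best=(c,(x,y,a))
r=minimize(cost,best[1],method='Nelder-Mead',options=dict(initial_simplex=np.array(best[1])+np.array([[0,0,0],[.004,0,0],[0,.004,0],[0,0,.02]])))
p=r.x;print(best,p,r.fun);L=loc(p)
m=(L[:,0]>.1)&(L[:,0]<.22)&(L[:,2]>.011)&(L[:,2]<.02)
print(np.histogram(L[m,1],np.arange(-.09,.092,.006)))
for s in(1,-1):
  mm=m&(abs(L[:,1]-s*.0)<.3)
m=(L[:,0]>.1)&(L[:,0]<.22)&(abs(abs(L[:,1])-.04)<.025)&(L[:,2]<.03);print('roller z',np.percentile(L[m,2],[10,50,90]))
m=(L[:,2]>.06)&(L[:,2]<.085)&(L[:,1]<-.005)&(L[:,0]<.09);print('wait',cv2.minEnclosingCircle(L[m,:2].astype(np.float32)),np.median(L[m],0))
o,R=frame(p)
for xx in(.15,.18,.2): print(xx,o+R@[xx,-.0405,0],o+R@[xx,-.0405,.036])
pickle.dump((o,R,p),open('rack.pkl','wb'))
E
```

```text
tin (0.5184828042984009, -0.0030448706820607185) 0.029526036232709885 [ 0.51739523 -0.00277036] 0.06929805250477905
tin (0.5178200602531433, -0.0031263798009604216) 0.030341804027557373 [ 0.51825714 -0.0017128 ] 0.06938364673419867
(np.float64(-100.63317890067205), (np.float64(0.388), np.float64(0.258), np.float64(0.2799999999999999))) [0.38994084 0.25839503 0.28595896] -102.88424834663914
(array([  7, 396,  54,   0,   0,   0,   0,   0,   0,   0,   0,   0,   0,
         0, 115, 424,   0,   0,   0,   0,   0,   0,   0,   0,   0,   0,
         0,   1, 594,  25]), array([-9.00000000e-02, -8.40000000e-02, -7.80000000e-02, -7.20000000e-02,
       -6.60000000e-02, -6.00000000e-02, -5.40000000e-02, -4.80000000e-02,
       -4.20000000e-02, -3.60000000e-02, -3.00000000e-02, -2.40000000e-02,
       -1.80000000e-02, -1.20000000e-02, -6.00000000e-03,  8.32667268e-17,
        6.00000000e-03,  1.20000000e-02,  1.80000000e-02,  2.40000000e-02,
        3.00000000e-02,  3.60000000e-02,  4.20000000e-02,  4.80000000e-02,
        5.40000000e-02,  6.00000000e-02,  6.60000000e-02,  7.20000000e-02,
        7.80000000e-02,  8.40000000e-02,  9.00000000e-02]))
roller z [-8.50880193e-03 -4.11312755e-05  2.14952903e-03]
wait ((0.02628234587609768, -0.04179667308926582), 0.030240636318922043) [ 0.02787677 -0.03775712  0.07034048]
0.15 [0.53659496 0.25929961 0.07330302] [0.52478224 0.25582646 0.10713196]
0.18 [0.56364096 0.26725159 0.08356363] [0.55182823 0.26377845 0.11739256]
0.2 [0.58167162 0.27255292 0.09040403] [0.5698589  0.26907978 0.12423296]
```

```bash
cat >> h.py <<'E'
import pickle
from scipy.spatial.transform import Rotation as Ro
def place(s,xx,h):
    o,R,p=pickle.load(open('rack.pkl','rb'))
    z=-R[:,2];y=s*R[:,1];T=np.stack([np.cross(y,z),y,z],1)
    return o+R@[xx,-.0405,h], Ro.from_matrix(T).as_euler('xyz')
E
python3 - <<'E'
from plant import robot
from h import *
for s in(1,-1):
  for h in(.04,.14):
    print(s,h,place(s,.175,h),robot.inverse_kinematics(*place(s,.175,h)))
for yaw in(0,np.pi): print(yaw,robot.inverse_kinematics([.518,-.003,.04],[np.pi,0,yaw]))
E
```

```text
1 0.04 (array([0.54600804, 0.26206721, 0.11944123]), array([-3.14159265,  0.34906585, -2.8556337 ])) [-0.27443422  0.40121326 -0.35523817  2.04808834  0.58109978  0.43926484
  0.78059721]
1 0.14 (array([0.51319492, 0.25241959, 0.21341049]), array([-3.14159265,  0.34906585, -2.8556337 ])) [-0.19639596  0.22369532 -0.44229282  2.03116757  0.36682068  0.60417816
  0.97218564]
-1 0.04 (array([0.54600804, 0.26206721, 0.11944123]), array([ 3.14159265, -0.34906585,  0.28595896])) [-0.77401775  0.38171875  0.26091266  2.07661194 -0.02195347  0.35688248
 -1.81314524]
-1 0.14 (array([0.51319492, 0.25241959, 0.21341049]), array([ 3.14159265, -0.34906585,  0.28595896])) [-0.66352743  0.19031516  0.09200989  2.0560488   0.15079662  0.56583873
 -1.97486212]
0 [-0.2511335   0.49923165  0.22276498  2.08316694 -0.19472015  0.57833806
 -1.46194549]
3.141592653589793 [ 0.19548596  0.51744769 -0.34318904  2.0568729   0.29346696  0.61310483
  1.22287863]
```

```bash
python3 - <<'E'
from plant import robot
from h import *
robot.goto([.518,-.003,.16],[np.pi,0,np.pi])
robot.move_straight([.518,-.003,.04],vel=.12,contact_N=8)
print(robot.sense()['tcp_pos'])
robot.grip(0.0,35)
s=robot.sense();print(s['t'],s['tcp_pos'],s['opening'],s['gripper_force'])
robot.move_straight([.518,-.003,.25],vel=.15)
s=robot.sense();print(s['t'],s['tcp_pos'],s['opening'],s['gripper_force'],s['wrist_force'])
f={n:robot.grab_frame(n) for n in("scene","side")}
pickle.dump(f,open('fr2.pkl','wb'))
cv2.imwrite('pics/g.png',np.hstack([cv2.resize(f[n]["image"][:,:,::-1][60:300,120:370],(400,384)) for n in f]))
E
```

```text
[ 0.5185957  -0.00288084  0.04060562]
2.9 [ 0.5184401  -0.00309828  0.04078539] 0.6577118486995576 37.02171742916107
4.45 [ 0.51742739 -0.0030766   0.24904948] 0.6673061592401582 37.47964382171631 [-0.06604469  1.17994704 -1.73954903]
```

View pics/g.png

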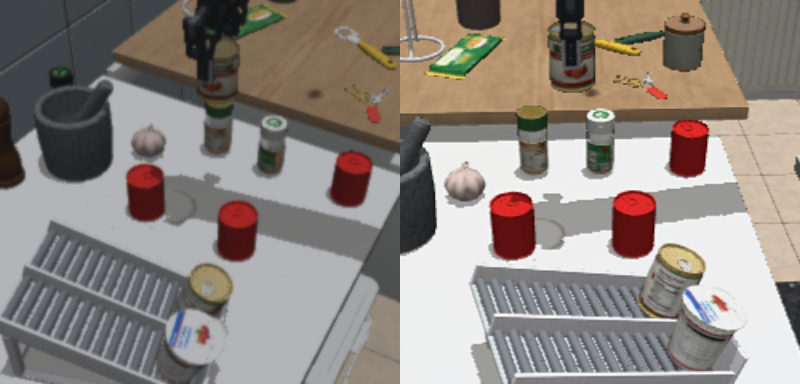

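The tin hangs upright in the fingers, and the reds are untouched. Now carry and lower.

```bash
python3 - <<'E'
from plant import robot
from h import *
q,e=place(1,.175,.15); robot.goto(q,e)
q,e=place(1,.175,.052); robot.move_straight(q,vel=.12,contact_N=12)
q,e=place(1,.175,.034); c=robot.move_straight(q,vel=.02,contact_N=4)
s=robot.sense();o,R,p=pickle.load(open('rack.pkl','rb'))
print(c,s['t'],(s['tcp_pos']-o)@R,s['gripper_force'],s['wrist_force'])
f={n:robot.grab_frame(n) for n in("scene","side")}
cv2.imwrite('pics/l.png',np.hstack([cv2.resize(f[n]["image"][:,:,::-1][160:340,a:a+190],(400,384)) for n,a in(("scene",100),("side",150))]))
E
```

```text
True 7.0833 [ 0.17499908 -0.04072319  0.04225868] 38.07894587516785 [-0.47350013 -0.77742502  3.73763236]
```

View pics/l.png

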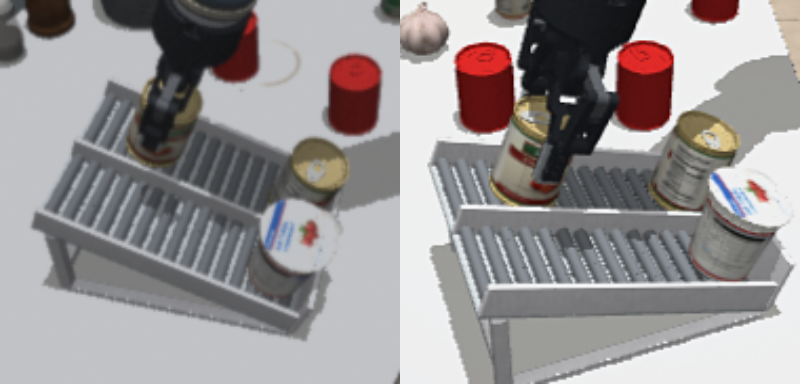

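The tin sits on the rollers, square to them, in the upper half of the waiting tin's lane. Let go.

```bash
python3 - <<'E'
from plant import robot
from h import *
robot.grip(1.0); robot.sleep(.8)
q,e=place(1,.175,.15); robot.move_straight(q,vel=.12)
robot.sleep(.5)
f={n:robot.grab_frame(n) for n in("scene","side")}
cv2.imwrite('pics/r.png',np.hstack([cv2.resize(f[n]["image"][:,:,::-1][160:340,a:a+190],(400,384)) for n,a in(("scene",100),("side",150))]))
o,R,p=pickle.load(open('rack.pkl','rb'));L=(np.concatenate([cloud(f[n]).reshape(-1,3) for n in f])-o)@R
for a,b in((-.01,.057),(.057,.13)):
  m=(L[:,2]>.06)&(L[:,2]<.08)&(L[:,1]<-.005)&(L[:,1]>-.08)&(L[:,0]>a)&(L[:,0]<b);print(m.sum(),cv2.minEnclosingCircle(L[m,:2].astype(np.float32)) if m.any() else 0,np.median(L[m],0))
print(robot.sense()['t'])
E
```

```text
1201 ((0.027175243943929672, -0.04148879647254944), 0.03155697509646416) [ 0.02748025 -0.03683967  0.07043525]
1232 ((0.08246246725320816, -0.04143834486603737), 0.030605297535657883) [ 0.08490097 -0.03680355  0.07034021]
10.0333
```

View pics/r.png

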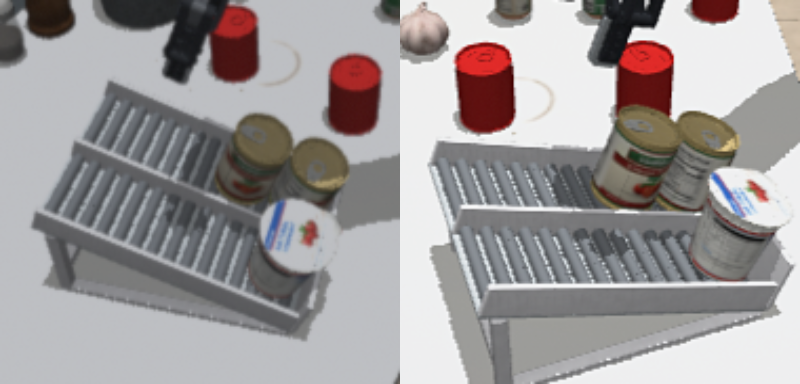

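The tin slid down and stands flat against the waiting tin, with centres about 57 mm apart. I'm handing the job in.

```bash
python3 -c "
from plant import robot
print(robot.close_job())"
```

```text
the job is handed in; nothing more can be done
None
```

The tomato tin was lowered onto the rollers in the upper half of the waiting tin's lane and let go; it slid down and stands against that tin (centres about 57 mm apart), and I handed the job in after about 10 s of robot time, though the hand-in call returned no verdict.

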